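# Index the brush pot on its worm-driven decorating wheel

## Robot

A 7-joint arm with a two-finger parallel gripper is mounted at the origin on the work surface. World frame = base frame: x ahead of the robot, y to its left, z up, the work surface at z = 0. Lengths are in m, angles in rad, forces in N, time in s.
With the tool pointing down it reaches from about 0.35 to 0.9 m from the base axis. Payload 19.9 kg.
Tool frame: the origin (TCP) lies on the centre line of the jaws, within the pads' length; the fingertips stand 17 mm ahead of it and the grasp point (between the pads) lies 2 mm behind it; z points along the fingers, y is the line along which they close (so a half turn about z gives the same grasp; the last joint's range is limited). The gripper opens to 94 mm and grips with 3 to 60 N. Pads are 16 mm wide; open, the fingers measure 119 mm over their backs; the gripper's body (75 mm by 177 mm) begins 78 mm behind the grasp point.
Start: joints at [1.304, 0.417, -0.01, 1.614, 0.005, 1.111, -0.053], TCP at [0.14, -0.609, 0.222] pointing down, gripper open.
Joint ranges: [-2.81, 2.81], [-0.39, 2.02], [-1.27, 1.25], [0.06, 2.57], [-1.19, 4.33], [0.19, 2], [-2.82, 2.82]. Speed limits (rad/s): [1.89, 1.89, 2.39, 2.39, 3.01, 3.01, 3.01].

## Interface

Orientations are given as a unit quaternion [x, y, z, w].
In Python, from rig import manip, vision gives the robot as it stands.
- The arm moves only by the tool send_rows, never from a script. Its argument "commands" is a list of rows, each an object with "xyz": the shift along the tool's x, y, z in mm, a list of three; "yaw": the turn about the tool's z in rad. In form: [{"xyz": [x, y, z], "yaw": yaw}, ...]. A call has 1 to 8 rows; each row shifts and turns the commanded pose from where the row before left it, along the tool's axes as they then stand; what a row does not reach is not made up. A row lasts 1/12 s, in which the tool goes at most 41.7 mm and 7.16 degrees, less where a joint would pass 70% of its speed; a pose out of reach is approached as far as the arm can. A call with a gripper value outside its range is refused whole. "fingers" is the finger opening in mm, from 0 to 94, set as the call begins (left out, the last holds). The fingers move at their own pace and stop on an object; "squeeze" is the grip in N (left out, the last holds). Time passes only in rows, so rows that do not move let the fingers close. It gives the time, the measured TCP pose, the force, the opening and the grip force at its end, in the units of the state.
- manip.get_obs(): the state, without advancing time (a new reading comes with each control period).
- vision.capture(name): name is "side" or "top"; returns a dict with "img" (420x560x3 uint8, red, green, blue), "fx", "fy", "cx", "cy" (pixels), "origin" and "orientation" of the camera in the world. Camera axes: x right, y down, z forward; pixel columns grow to the right and rows downward; lengths in m; the calibration is good to about 2 mm. A picture is of the moment at which its call begins. There is no depth.
- manip.finish_job(): hands the job in; it is judged then, once.
The state is a dict: "clock": time; "q": joint angles; "qvel": joint speeds; "tau": joint torques, N m; "tool_pos": TCP position; "orientation": TCP orientation; "contact_force": force on the tool from outside, world axes, zero at the start; "ft_torque": the same for the moment, N m; "gripper_width": finger opening in m; "grasp_force": force on a finger pad.
Only numpy, scipy, OpenCV 4.12 (cv2) and the standard library are available. Lean on these libraries where they do the work, as an engineer would, in place of code of your own. Each camera call takes 0.05 s, during which the arm holds its last target. There are 200 camera calls.

## Task

Two clay pieces stand on worm-driven decorating wheels. On the wheel that carries the open, straight-sided brush pot (not the teapot), turn the crank clockwise as seen from above, about two full turns, so that the wheel creeps clockwise by one division and the next of its eight studs stands at the brass pointer. Then let go of the crank, and leave the teapot's wheel where it is.

Things in the scene. Friction and masses are not known exactly. Their poses are not given: they have to be found in the camera images.
- pot_drive: fixed 200 mm round base of the wheel with the open brush pot (86 mm wide, top 133 mm up); an identical base bears a teapot. Origin on the table on the wheel's vertical axis, z up, x from crank to pointer. Crank's vertical axis: x -160 mm, y 0, on a 66 mm square gear case 56 mm high. Brass pointer: x +107 mm. White wheel: 176 mm across, top 51 mm up, 8 dark studs 45 degrees apart at its rim.
- pot_handle (a point): middle of the upright round wooden crank handle, 106 mm above the table. Handle 24 mm across, from 76 to 128 mm up; a sleeve that spins freely on its pin, so it can be held from above without turning the gripper. It circles the crank axis at 45 mm radius and constant height; crank arm below it, its top 75 mm up. Takes about 3 N to drag round; stays where left.
- pot_wheel (a joint): angle of the brush pot's wheel, rad, growing clockwise seen from above; 0 with one stud at the pointer, 0.785 (45 degrees) with the next there. Starts within 0.1 of 0. Turns the same way as the crank at 1/16 of its angle: two crank turns to a division.
- tea_wheel (a joint): the same angle for the teapot's wheel, a like wheel with a like crank, to be left alone; starts within 0.035 of 0. Which wheel is left or right varies.

How it is judged:
By the outcome, as a careful person would: the job done as asked, in the order asked, and still so for the second after the job is handed in, with the robot touching nothing.
It also fails if it takes over 51 s, if anything falls off the work surface, if the arm or the gripper's body presses on something with over 40 N, if the wrist force passes 120 N, or if a joint passes its speed limit or range.

## Working session

There is one attempt and no reset: what is moved stays moved. The work goes in short steps, Python scripts to look and compute and a tool call to move; the robot and the scene stay as the last step left them, time stands still between calls to the robot, and variables do not carry over. Pictures are saved under pics/ and viewed, at most 10 in all, crops included, and the job is handed in when it is done.

Besides the shell and the picture viewer there is one more tool, called as name([rows], argument=value, ...), one row to a line, values as JSON. send_rows: Moves the arm, as the interface text tells. Its arguments: {"type":"object","properties":{"commands":{"type":"array"},"fingers":{"type":"number"},"squeeze":{"type":"number"}},"required":["commands"]}

```bash
mkdir -p pics; python3 - <<'E'
from rig import manip, vision
import cv2
for n in("side","top"):
    c=vision.capture(n); cv2.imwrite(f"pics/{n}0.png",c["img"][:,:,::-1])
    print({k:v for k,v in c.items() if k!="img"})
print(manip.get_obs())
E
```

```text
{'fx': 518.5502977307804, 'fy': 518.5502977307804, 'cx': 279.43816567435016, 'cy': 211.78613349305758, 'origin': array([0.03225684, 0.6464118 , 0.68876676]), 'orientation': array([-0.30031004,  0.82945992, -0.44397071,  0.15716273])}
{'fx': 461.09228232661985, 'fy': 461.09228232661985, 'cx': 285.8845051388361, 'cy': 213.13980946777377, 'origin': array([ 0.3875425 , -0.03420813,  1.07775773]), 'orientation': array([ 0.71387889, -0.69272115,  0.06919779, -0.07567039])}
{'clock': 0.1, 'q': array([ 1.30349011,  0.4179408 , -0.01027205,  1.61411166,  0.00467527,
        1.11070229, -0.05303286]), 'qvel': array([ 1.00576808e-04, -1.10617143e-04,  7.65568716e-04, -1.43889578e-03,
       -8.15554791e-04, -8.17576823e-05, -1.55819307e-03]), 'tau': array([ 1.29292548e-03, -8.52575684e+01,  6.40726928e-01, -4.26690423e+01,
       -4.87605378e-02,  1.64755632e-02, -1.58373922e-05]), 'tool_pos': array([ 0.13983893, -0.6088216 ,  0.22187239]), 'orientation': array([ 9.93636665e-01,  1.12631499e-01, -1.02646973e-04, -5.59839958e-04]), 'contact_force': array([-0.01648808,  0.37102069,  0.06968029]), 'ft_torque': array([ 0.00840675,  0.05195709, -0.00262228]), 'grasp_force': 0.0, 'gripper_width': 0.0939943129850662}
```

View pics/top0.png

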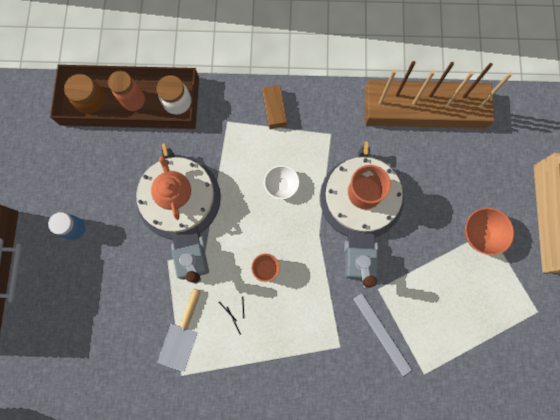

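View pics/side0.png

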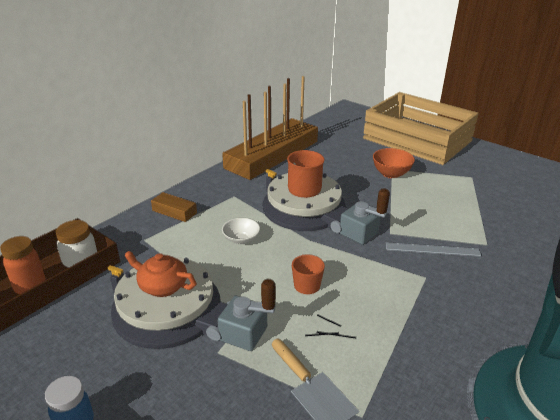

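The brush pot's wheel is the right one in the top view (about (362,195)), and its crank handle is at about (369,282). In the side view the handle is at about (383,200).

```bash
python3 - <<'E'
import cv2,numpy as np
a=cv2.imread("pics/top0.png")[135:300,310:420]; b=cv2.imread("pics/side0.png")[140:250,250:400]
a=cv2.resize(a,None,fx=3.6,fy=3.6,interpolation=cv2.INTER_CUBIC)
b=cv2.resize(b,None,fx=2.66667,fy=2.66667,interpolation=cv2.INTER_CUBIC)
o=np.zeros((594,796,3),np.uint8); o[:a.shape[0],:396]=a[:594]; o[:b.shape[0],396:796]=b[:,:400]
cv2.imwrite("pics/crop1.png",o)
E
```

```text
(no output)
```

View pics/crop1.png

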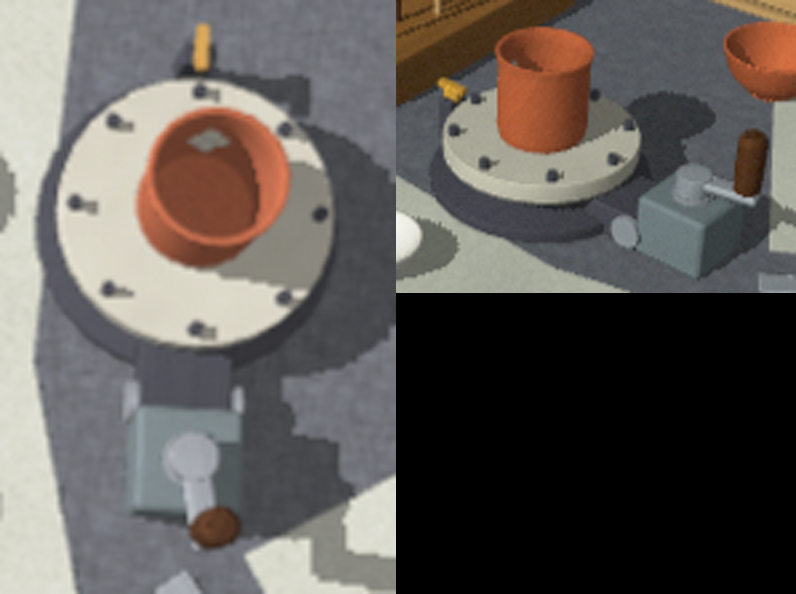

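```bash
cat > h.py <<'E'
import numpy as np
from scipy.spatial.transform import Rotation as R
from scipy.optimize import least_squares
C={"side":(518.55,279.438,211.786,[0.03225684,0.6464118,0.68876676],[-0.30031004,0.82945992,-0.44397071,0.15716273]),
"top":(461.092,285.8845,213.1398,[0.3875425,-0.03420813,1.07775773],[0.71387889,-0.69272115,0.06919779,-0.07567039])}
def proj(n,P):
    f,cx,cy,o,q=C[n]; p=R.from_quat(q).inv().apply(np.atleast_2d(P)-o)
    return np.c_[f*p[:,0]/p[:,2]+cx,f*p[:,1]/p[:,2]+cy]
def ray(n,uv,z):
    f,cx,cy,o,q=C[n]; d=R.from_quat(q).apply([(uv[0]-cx)/f,(uv[1]-cy)/f,1]); o=np.array(o)
    return o+d*(z-o[2])/d[2]
E
python3 - <<'E'
from h import *
T=lambda a:np.array(a)/3.6+[310,135]
S=lambda a:(np.array(a)-[396,0])/2.66667+[250,140]
st=T([(200,92),(285,129),(320,214),(284,298),(195,328),(108,289),(75,203),(113,121)])
ss=S([(476,99),(455,130),(484,162),(552,175),(613,159),(629,126),(595,94)]) # first = ?
print("hub",ray("top",T([192,457]),.085),"handle top",ray("top",T([214,525]),.128),"side",ray("side",S([755,134]),.128),"side hub",ray("side",S([694,172]),.085),"ptr",ray("top",T([202,45]),.055))
k=np.arange(8)*np.pi/4
def f(p):
    x,y,yaw,w,ha,r,h,bx,by=p
    a=yaw-w-k # clockwise order as in list
    P=np.c_[x+r*np.cos(a),y+r*np.sin(a),0*a+h]
    c,s=np.cos(yaw),np.sin(yaw); ax=np.array([x-.16*c,y-.16*s])
    H=[*(ax+.045*np.array([np.cos(ha),np.sin(ha)])),.128]
    ptr=[x+.107*c,y+.107*s,.055]
    e=[proj("top",P)-st,proj("top",H)-T([214,525]),proj("top",[*ax,.085])-T([192,457]),(proj("top",ptr)-T([202,45]))*[1,0.2]]
    b=[bx,by]
    pi=proj("side",P)+b; d=np.array([q-pi[np.argmin(((pi-q)**2).sum(1))] for q in ss])
    e+=[d,proj("side",H)+b-S([755,135]),proj("side",[*ax,.085])+b-S([694,172]),np.array([[bx,by]])*.3]
    return np.vstack(e).ravel()
p0=ray("top",st.mean(0),.058)
s=least_squares(f,[p0[0],p0[1],0,0,np.pi,.08,.058,0,0])
print(s.x.round(4),s.cost); print(f(s.x).reshape(-1,2).round(1).tolist())
x,y,yaw=s.x[:3];ax=np.array([x-.16*np.cos(yaw),y-.16*np.sin(yaw)]);print("axis",ax,"handle",ax+.045*np.array([np.cos(s.x[4]),np.sin(s.x[4])]))
E
```

```text
hub [ 0.49183085 -0.19157883  0.085     ] handle top [ 0.4491669  -0.19707267  0.128     ] side [ 0.44802161 -0.20351493  0.128     ] side hub [ 0.48767317 -0.18560242  0.085     ] ptr [ 0.7621062  -0.20373838  0.055     ]
[ 0.6521 -0.1995 -0.0528 -0.029   3.3137  0.0775  0.0581  0.631   0.6799] 2.9563316197701788
[[-0.2, -0.2], [-0.2, 0.2], [-0.1, 0.1], [-0.3, -0.1], [-0.2, 0.2], [-0.1, -0.2], [-0.2, -0.3], [-0.0, -0.0], [0.8, 0.6], [-0.3, -0.3], [0.6, 0.3], [0.0, 0.2], [0.2, -0.1], [-0.4, -0.3], [-0.1, -0.1], [-0.0, 0.2], [-0.0, 0.5], [0.0, -0.3], [-0.5, 1.2], [0.1, -1.1], [0.2, 0.2]]
axis [ 0.4923668  -0.19104005] handle [ 0.44803162 -0.19874668]
```

send_rows([
  {"xyz": [24.5,-20.7,0],"yaw": 0},
  {"xyz": [24.5,-20.7,0],"yaw": 0},
  {"xyz": [24.5,-20.7,0],"yaw": 0},
  {"xyz": [24.5,-20.7,0],"yaw": 0},
  {"xyz": [24.5,-20.7,0],"yaw": 0},
  {"xyz": [24.5,-20.7,0],"yaw": 0},
  {"xyz": [24.5,-20.7,0],"yaw": 0},
  {"xyz": [24.5,-20.7,0],"yaw": 0},
], fingers=94)

```text
clock: 0.77
tool_pos: [0.2944, -0.4024, 0.2223]
orientation: [0.994, 0.113, -0.0, -0.0]
contact_force: [1.1, -0.5, 0.6]
gripper_width: 0.0939
grasp_force: 0.0
```

send_rows([
  {"xyz": [24.5,-20.7,0],"yaw": 0},
  {"xyz": [24.5,-20.7,0],"yaw": 0},
  {"xyz": [24.5,-20.7,0],"yaw": 0},
  {"xyz": [24.5,-20.7,0],"yaw": 0},
  {"xyz": [24.5,-20.7,0],"yaw": 0},
  {"xyz": [24.5,-20.7,0],"yaw": 0},
  {"xyz": [24.5,-20.7,0],"yaw": 0},
  {"xyz": [24.5,-20.7,0],"yaw": 0},
])

```text
clock: 1.43
tool_pos: [0.4484, -0.1971, 0.2224]
orientation: [0.994, 0.113, -0.0, -0.0]
contact_force: [-0.4, -0.3, 0.9]
gripper_width: 0.0937
grasp_force: 0.0
```

send_rows([
  {"xyz": [0,0,0],"yaw": 0},
  {"xyz": [0,0,0],"yaw": 0},
  {"xyz": [0,0,0],"yaw": 0},
])

```text
clock: 1.68
tool_pos: [0.4474, -0.1989, 0.2222]
orientation: [0.994, 0.113, -0.0, -0.0]
contact_force: [0.9, -0.1, 0.5]
gripper_width: 0.094
grasp_force: 0.0
```

send_rows([
  {"xyz": [0,0,20],"yaw": 0},
  {"xyz": [0,0,20],"yaw": 0},
  {"xyz": [0,0,20],"yaw": 0},
  {"xyz": [0,0,20],"yaw": 0},
  {"xyz": [0,0,20],"yaw": 0},
  {"xyz": [0,0,18],"yaw": 0},
  {"xyz": [0,0,0],"yaw": 0},
  {"xyz": [0,0,0],"yaw": 0},
])

```text
clock: 2.35
tool_pos: [0.447, -0.1992, 0.1042]
orientation: [0.994, 0.112, -0.001, -0.0]
contact_force: [-0.1, -0.2, 0.7]
gripper_width: 0.0942
grasp_force: 0.0
```

send_rows([
  {"xyz": [0,0,0],"yaw": 0},
  {"xyz": [0,0,0],"yaw": 0},
  {"xyz": [0,0,0],"yaw": 0},
  {"xyz": [0,0,0],"yaw": 0},
  {"xyz": [0,0,0],"yaw": 0},
  {"xyz": [0,0,0],"yaw": 0},
  {"xyz": [0,0,0],"yaw": 0},
  {"xyz": [0,0,0],"yaw": 0},
], fingers=0, squeeze=15)

```text
clock: 3.02
tool_pos: [0.4478, -0.1985, 0.1044]
orientation: [0.994, 0.113, -0.0, -0.0]
contact_force: [-0.6, -0.0, -0.9]
gripper_width: 0.044
grasp_force: 0.0
```

```bash
python3 - <<'E'
from rig import manip, vision
import cv2,numpy as np
a=vision.capture("top")["img"][135:300,310:420,::-1];b=vision.capture("side")["img"][100:260,240:420,::-1]
r=lambda i:cv2.resize(i,(390,int(390*i.shape[0]/i.shape[1])),interpolation=2)
a,b=r(a),r(b);o=np.zeros((590,790,3),np.uint8);o[:a.shape[0],:390]=a;o[:b.shape[0],400:]=b
cv2.imwrite("pics/g1.png",o);s=manip.get_obs();print(s["tool_pos"],s["contact_force"],s["gripper_width"],s["grasp_force"],s["ft_torque"],s["q"])
E
```

```text
[ 0.4478175  -0.19850725  0.10441648] [ 0.11851313 -0.12852551 -0.4733123 ] 0.03611866738466113 0.0 [-0.00033008  0.02149979 -0.01532285] [ 0.61841943  0.35410211 -0.30970911  2.03800806  0.15213599  0.77099385
 -1.12763938]
```

View pics/g1.png

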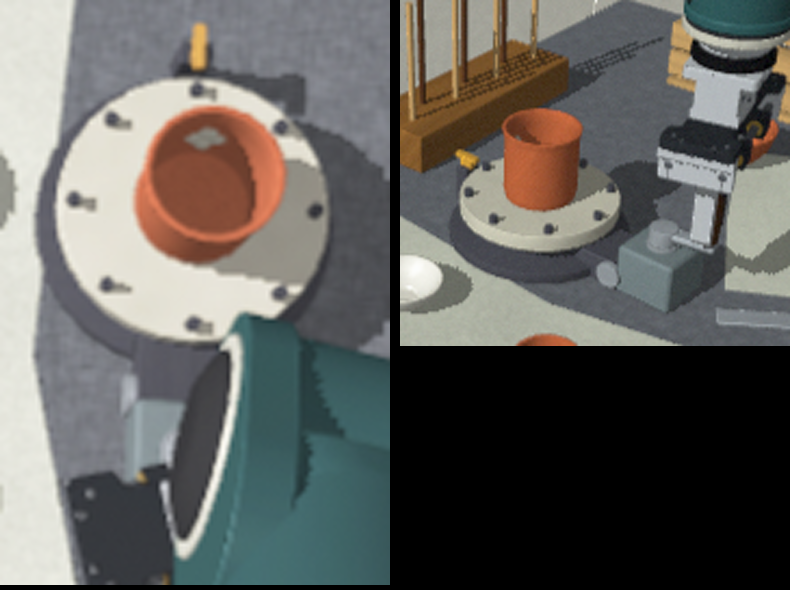

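The side view shows the fingers on either side of the handle at about (716,220) in the crop, still closing. The wheel is visible in both views, so I can check it later.

send_rows([
  {"xyz": [0,0,0],"yaw": 0},
  {"xyz": [0,0,0],"yaw": 0},
  {"xyz": [0,0,0],"yaw": 0},
  {"xyz": [0,0,0],"yaw": 0},
  {"xyz": [0,0,0],"yaw": 0},
])

```text
clock: 3.53
tool_pos: [0.4478, -0.1987, 0.1045]
orientation: [0.994, 0.113, 0.0, 0.0]
contact_force: [0.5, -2.6, -0.4]
gripper_width: 0.0234
grasp_force: 15.0
```

```bash
python3 - <<'E'
from h import *
# clockwise; rows in tool axes, nominal circle
t=3.3137; k=0.2257
for n in range(24):
    d=.045e3*np.array([np.cos(t-np.pi/12)-np.cos(t),np.sin(t-np.pi/12)-np.sin(t)]); t-=np.pi/12
    print(n,(d@[np.cos(k),np.sin(k)]).round(1),(d@[np.sin(k),-np.cos(k)]).round(1))
E
```

```text
0 2.2 -11.5
1 5.1 -10.6
2 7.6 -8.9
3 9.7 -6.6
4 11.1 -3.9
5 11.7 -0.9
6 11.5 2.2
7 10.6 5.1
8 8.9 7.6
9 6.6 9.7
10 3.9 11.1
11 0.9 11.7
12 -2.2 11.5
13 -5.1 10.6
14 -7.6 8.9
15 -9.7 6.6
16 -11.1 3.9
17 -11.7 0.9
18 -11.5 -2.2
19 -10.6 -5.1
20 -8.9 -7.6
21 -6.6 -9.7
22 -3.9 -11.1
23 -0.9 -11.7
```

send_rows([
  {"xyz": [2.2,-11.5,0],"yaw": 0},
  {"xyz": [5.1,-10.6,0],"yaw": 0},
  {"xyz": [7.6,-8.9,0],"yaw": 0},
  {"xyz": [9.7,-6.6,0],"yaw": 0},
])

```text
clock: 3.87
tool_pos: [0.4645, -0.1576, 0.1047]
orientation: [0.994, 0.112, 0.001, 0.001]
contact_force: [9.3, -21.6, -13.9]
gripper_width: 0.0235
grasp_force: 15.0
```

send_rows([
  {"xyz": [11.1,-3.9,0],"yaw": 0},
  {"xyz": [11.7,-0.9,0],"yaw": 0},
  {"xyz": [11.5,2.2,0],"yaw": 0},
  {"xyz": [10.6,5.1,0],"yaw": 0},
])

```text
clock: 4.2
tool_pos: [0.5077, -0.1476, 0.1043]
orientation: [0.994, 0.113, -0.001, -0.0]
contact_force: [-2.8, 1.2, 1.9]
gripper_width: 0.0003
grasp_force: 1.7
```

```bash
cat > snap.py <<'E'
import sys
from rig import manip, vision
import cv2,numpy as np
def snap(name):
    a=vision.capture("top")["img"][135:300,310:420,::-1];b=vision.capture("side")["img"][140:250,310:420,::-1]
    a=cv2.resize(a,None,fx=3.5,fy=3.5,interpolation=2);b=cv2.resize(b,None,fx=3.6,fy=3.6,interpolation=2)
    o=np.zeros((590,790,3),np.uint8);o[:a.shape[0],:a.shape[1]]=a;o[:b.shape[0],390:390+b.shape[1]]=b
    cv2.imwrite(name,o)
snap(sys.argv[1]);s=manip.get_obs();print(s["clock"],s["tool_pos"],s["contact_force"])
E
python3 snap.py pics/g2.png
```

```text
4.3 [ 0.50856555 -0.14821863  0.10425057] [0.31552568 0.57871269 0.06015471]
```

View pics/g2.png

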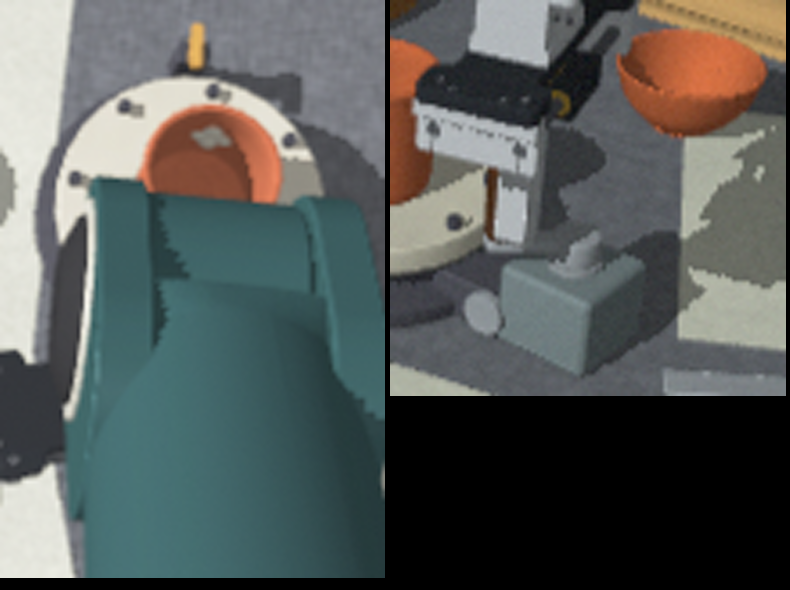

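The handle slipped out of the jaws: they are closed and empty, and the handle sits just ahead of them. The stud has moved from crop (194,89) to (212,92), so the wheel did turn clockwise. I'll lift, step aside and measure again.

send_rows([
  {"xyz": [0,0,-30],"yaw": 0},
  {"xyz": [0,0,-30],"yaw": 0},
  {"xyz": [0,0,-30],"yaw": 0},
  {"xyz": [-10,28,0],"yaw": 0},
  {"xyz": [-10,28,0],"yaw": 0},
  {"xyz": [-10,28,0],"yaw": 0},
  {"xyz": [-10,28,0],"yaw": 0},
  {"xyz": [-10,28,0],"yaw": 0},
], fingers=60)

```text
clock: 4.97
tool_pos: [0.4894, -0.2975, 0.1945]
orientation: [0.994, 0.113, -0.0, -0.0]
contact_force: [0.4, 0.4, 0.0]
gripper_width: 0.0507
grasp_force: 0.0
```

send_rows([
  {"xyz": [-10,28,0],"yaw": 0},
  {"xyz": [-10,28,0],"yaw": 0},
  {"xyz": [-10,28,0],"yaw": 0},
  {"xyz": [0,0,0],"yaw": 0},
])

```text
clock: 5.3
tool_pos: [0.477, -0.3905, 0.1939]
orientation: [0.994, 0.11, -0.001, 0.001]
contact_force: [0.4, -0.2, 0.6]
gripper_width: 0.06
grasp_force: 0.0
```

```bash
python3 snap.py pics/g3.png
```

```text
5.4 [ 0.47896005 -0.38546357  0.19394049] [1.13419537 0.41628188 0.54368591]
```

View pics/g3.png

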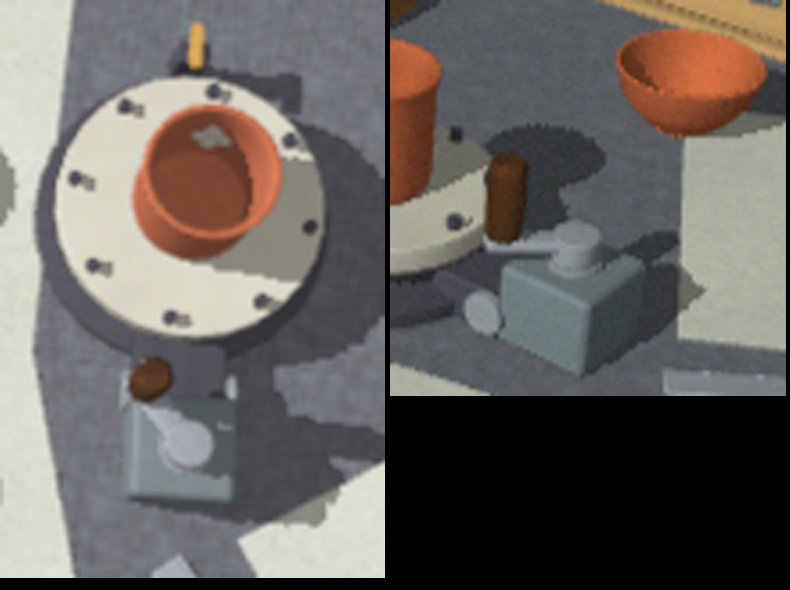

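```bash
cat > fit.py <<'E'
from h import *
T1=lambda a:np.array(a)/3.6+[310,135]
S1=lambda a:(np.array(a)-[396,0])/2.66667+[250,140]
T=lambda a:np.array(a)/3.5+[310,135]
S=lambda a:(np.array(a)-[390,0])/3.6+[310,140]
st0=T1([(200,92),(285,129),(320,214),(284,298),(195,328),(108,289),(75,203),(113,121)])
def fit(tops,sides,studs):
    k=np.arange(8)*np.pi/4
    def f(p):
        x,y,yaw,w0,w,h,r,ax,ay,bx,by=p[:11]; b=[bx,by]; e=[]
        for ww,s in((w0,st0),(w,studs)):
            a=yaw-ww-k; e.append(proj("top",np.c_[x+r*np.cos(a),y+r*np.sin(a),0*a+h])-s)
        e.append([[(ax-x+.16*np.cos(yaw))*300,(ay-y+.16*np.sin(yaw))*300]])
        e.append([(proj("top",[x+.107*np.cos(yaw),y+.107*np.sin(yaw),.055])[0]-T1([202,45]))*[1,.2]])
        for i,(t,s) in enumerate(zip(tops,sides)):
            H=[ax+.045*np.cos(p[11+i]),ay+.045*np.sin(p[11+i]),.128]
            e+=[proj("top",H)-t,proj("side",H)+b-s]
        e.append([[bx*.3,by*.3]])
        return np.vstack(e).ravel()
    s=least_squares(f,[.652,-.1995,-.05,-.03,.12,.058,.0775,.492,-.191,0,0,3.3,.9][:11+len(tops)])
    return s,f
if __name__=="__main__":
    s,f=fit([T1([214,525]),T([153,375])],[S1([755,135]),S([507,158])],
      T([(213,91),(289,139),(309,226),(261,301),(170,317),(93,265),(75,178),(124,106)]))
    p=s.x;print(p.round(4));print(f(p).reshape(-1,2)[16:].round(1).tolist())
    for a in p[11:]:print("handle",p[7]+.045*np.cos(a),p[8]+.045*np.sin(a))
E
python3 fit.py
```

```text
[ 0.6522 -0.1997 -0.0413 -0.0201  0.1408  0.0582  0.0775  0.493  -0.1926
  1.0261 -0.7637  3.2526  0.666 ]
[[0.2, 0.2], [0.2, 0.2], [0.2, 0.5], [-0.5, -0.0], [-0.1, -0.3], [0.4, 0.1], [0.3, -0.2]]
handle 0.44826156014071367 -0.19755843609290685
handle 0.5283668776648711 -0.16476870345657485
```

send_rows([
  {"xyz": [12,-25.4,0],"yaw": 0},
  {"xyz": [12,-25.4,0],"yaw": 0},
  {"xyz": [12,-25.4,0],"yaw": 0},
  {"xyz": [12,-25.4,0],"yaw": 0},
  {"xyz": [12,-25.4,0],"yaw": 0},
  {"xyz": [12,-25.4,0],"yaw": 0},
  {"xyz": [12,-25.4,0],"yaw": 0},
  {"xyz": [12,-25.4,0],"yaw": 0},
])

```text
clock: 6.07
tool_pos: [0.5276, -0.1626, 0.1946]
orientation: [0.994, 0.114, 0.0, -0.0]
contact_force: [-0.3, 0.7, 1.4]
gripper_width: 0.0602
grasp_force: 0.0
```

send_rows([
  {"xyz": [0,0,0],"yaw": 0},
  {"xyz": [0,0,0],"yaw": 0},
  {"xyz": [0,0,0],"yaw": 0},
  {"xyz": [0,0,0],"yaw": 0},
  {"xyz": [0,0,0],"yaw": 0},
])

```text
clock: 6.48
tool_pos: [0.5276, -0.1662, 0.1944]
orientation: [0.994, 0.112, -0.0, 0.0]
contact_force: [0.2, -0.9, -0.9]
gripper_width: 0.0603
grasp_force: 0.0
```

send_rows([
  {"xyz": [1.1,-1.2,15],"yaw": 0},
  {"xyz": [0,0,15],"yaw": 0},
  {"xyz": [0,0,15],"yaw": 0},
  {"xyz": [0,0,15],"yaw": 0},
  {"xyz": [0,0,15],"yaw": 0},
  {"xyz": [0,0,15],"yaw": 0},
  {"xyz": [0,0,0],"yaw": 0},
  {"xyz": [0,0,0],"yaw": 0},
])

```text
clock: 7.15
tool_pos: [0.5283, -0.1644, 0.1042]
orientation: [0.994, 0.112, -0.001, -0.0]
contact_force: [0.9, 0.4, 0.7]
gripper_width: 0.0596
grasp_force: 0.0
```

send_rows([
  {"xyz": [0,0,0],"yaw": 0},
  {"xyz": [0,0,0],"yaw": 0},
  {"xyz": [0,0,0],"yaw": 0},
  {"xyz": [0,0,0],"yaw": 0},
  {"xyz": [0,0,0],"yaw": 0},
  {"xyz": [0,0,0],"yaw": 0},
  {"xyz": [0,0,0],"yaw": 0},
  {"xyz": [0,0,0],"yaw": 0},
], fingers=0, squeeze=40)

```text
clock: 7.82
tool_pos: [0.5289, -0.1644, 0.1047]
orientation: [0.994, 0.113, 0.0, 0.0]
contact_force: [0.2, -3.6, 4.5]
gripper_width: 0.0233
grasp_force: 40.0
```

```bash
python3 - <<'E'
from rig import manip
s=manip.get_obs();print(s["clock"],s["tool_pos"],s["contact_force"],s["gripper_width"],s["grasp_force"])
from h import *
t=0.666;k=.2257
for n in range(24):
    q=t-np.pi/12;d=45*np.array([np.cos(q)-np.cos(t),np.sin(q)-np.sin(t)]);t=q
    print(n,(d@[np.cos(k),np.sin(k)]).round(1),(d@[np.sin(k),-np.cos(k)]).round(1),"pos",(np.array([.493,-.1926])+.045*np.array([np.cos(t),np.sin(t)])).round(4))
E
```

```text
7.8167 [ 0.5289302  -0.16443424  0.10469769] [ 0.17313898 -3.57380135  4.48760855] 0.023295750853033766 40.00104578306491
0 3.6 11.2 pos [ 0.5344 -0.1749]
1 0.6 11.7 pos [ 0.5375 -0.1862]
2 -2.5 11.5 pos [ 0.5377 -0.198 ]
3 -5.4 10.4 pos [ 0.5348 -0.2093]
4 -7.9 8.7 pos [ 0.529  -0.2196]
5 -9.9 6.4 pos [ 0.5208 -0.228 ]
6 -11.2 3.6 pos [ 0.5107 -0.234 ]
7 -11.7 0.6 pos [ 0.4994 -0.2371]
8 -11.5 -2.5 pos [ 0.4876 -0.2373]
9 -10.4 -5.4 pos [ 0.4763 -0.2344]
10 -8.7 -7.9 pos [ 0.466  -0.2286]
11 -6.4 -9.9 pos [ 0.4576 -0.2204]
12 -3.6 -11.2 pos [ 0.4516 -0.2103]
13 -0.6 -11.7 pos [ 0.4485 -0.199 ]
14 2.5 -11.5 pos [ 0.4483 -0.1872]
15 5.4 -10.4 pos [ 0.4512 -0.1759]
16 7.9 -8.7 pos [ 0.457  -0.1656]
17 9.9 -6.4 pos [ 0.4652 -0.1572]
18 11.2 -3.6 pos [ 0.4753 -0.1512]
19 11.7 -0.6 pos [ 0.4866 -0.1481]
20 11.5 2.5 pos [ 0.4984 -0.1479]
21 10.4 5.4 pos [ 0.5097 -0.1508]
22 8.7 7.9 pos [ 0.52   -0.1566]
23 6.4 9.9 pos [ 0.5284 -0.1648]
```

send_rows([
  {"xyz": [1.8,5.6,0],"yaw": 0},
  {"xyz": [1.8,5.6,0],"yaw": 0},
  {"xyz": [0.3,5.9,0],"yaw": 0},
  {"xyz": [0.3,5.8,0],"yaw": 0},
  {"xyz": [-1.2,5.8,0],"yaw": 0},
  {"xyz": [-1.3,5.7,0],"yaw": 0},
  {"xyz": [-2.7,5.2,0],"yaw": 0},
  {"xyz": [-2.7,5.2,0],"yaw": 0},
])

```text
clock: 8.48
tool_pos: [0.5381, -0.2086, 0.1052]
orientation: [0.994, 0.113, 0.003, 0.0]
contact_force: [16.8, -1.6, -5.4]
gripper_width: 0.0234
grasp_force: 40.0
```

send_rows([
  {"xyz": [-2.4,4.7,0],"yaw": 0},
  {"xyz": [-2.4,4.7,0],"yaw": 0},
  {"xyz": [-4.0,3.5,0],"yaw": 0},
  {"xyz": [-4.9,3.2,0],"yaw": 0},
  {"xyz": [-5.6,1.8,0],"yaw": 0},
  {"xyz": [-5.6,1.8,0],"yaw": 0},
])

```text
clock: 8.98
tool_pos: [0.5163, -0.2348, 0.1049]
orientation: [0.994, 0.112, 0.001, 0.001]
contact_force: [6.7, -6.7, 0.2]
gripper_width: 0.0234
grasp_force: 40.0
```

```bash
cat > plan.py <<'E'
import sys
from h import *
cx,cy,a,px,py,n=map(float,sys.argv[1:7]);k=.2257;st=float(sys.argv[7]) if len(sys.argv)>7 else 7.5
p=np.array([px,py]);e=np.zeros(2)
for i in range(int(n)):
    a-=np.deg2rad(st);g=np.array([cx,cy])+.045*np.array([np.cos(a),np.sin(a)])
    d=(g-p)*1e3;t=np.round([d@[np.cos(k),np.sin(k)],d@[np.sin(k),-np.cos(k)]],1)
    p=p+(t[0]*np.array([np.cos(k),np.sin(k)])+t[1]*np.array([np.sin(k),-np.cos(k)]))/1e3
    print(i,t.tolist(),"a",round(a,3),p.round(4).tolist())
E
python3 plan.py .4952 -.1943 -1.1 .5149 -.2341 32
```

```text
0 [-5.2, 1.5] a -1.231 [0.5102, -0.2367]
1 [-5.8, 0.3] a -1.362 [0.5046, -0.2383]
2 [-5.9, -0.5] a -1.493 [0.4987, -0.2391]
3 [-5.8, -1.2] a -1.624 [0.4928, -0.2393]
4 [-5.5, -2.0] a -1.754 [0.487, -0.2386]
5 [-5.2, -2.7] a -1.885 [0.4813, -0.2371]
6 [-4.9, -3.4] a -2.016 [0.4758, -0.2349]
7 [-4.3, -3.9] a -2.147 [0.4707, -0.232]
8 [-3.8, -4.5] a -2.278 [0.466, -0.2285]
9 [-3.2, -5.0] a -2.409 [0.4618, -0.2243]
10 [-2.5, -5.3] a -2.54 [0.4581, -0.2197]
11 [-1.8, -5.6] a -2.671 [0.4551, -0.2147]
12 [-1.1, -5.8] a -2.802 [0.4528, -0.2093]
13 [-0.3, -5.9] a -2.933 [0.4512, -0.2036]
14 [0.5, -5.8] a -3.063 [0.4503, -0.1978]
15 [1.2, -5.8] a -3.194 [0.4502, -0.1919]
16 [2.0, -5.5] a -3.325 [0.4509, -0.1861]
17 [2.7, -5.2] a -3.456 [0.4524, -0.1804]
18 [3.4, -4.9] a -3.587 [0.4546, -0.1749]
19 [3.9, -4.3] a -3.718 [0.4575, -0.1698]
20 [4.5, -3.9] a -3.849 [0.461, -0.165]
21 [5.0, -3.1] a -3.98 [0.4652, -0.1609]
22 [5.3, -2.6] a -4.111 [0.4697, -0.1572]
23 [5.6, -1.8] a -4.242 [0.4748, -0.1541]
24 [5.8, -1.0] a -4.372 [0.4802, -0.1519]
25 [5.9, -0.3] a -4.503 [0.4859, -0.1503]
26 [5.8, 0.5] a -4.634 [0.4917, -0.1495]
27 [5.8, 1.2] a -4.765 [0.4976, -0.1493]
28 [5.5, 2.0] a -4.896 [0.5034, -0.15]
29 [5.3, 2.7] a -5.027 [0.5092, -0.1515]
30 [4.8, 3.4] a -5.158 [0.5146, -0.1537]
31 [4.4, 3.9] a -5.289 [0.5198, -0.1565]
```

send_rows([
  {"xyz": [-5.2,1.5,0],"yaw": 0},
  {"xyz": [-5.8,0.3,0],"yaw": 0},
  {"xyz": [-5.9,-0.5,0],"yaw": 0},
  {"xyz": [-5.8,-1.2,0],"yaw": 0},
  {"xyz": [-5.5,-2.0,0],"yaw": 0},
  {"xyz": [-5.2,-2.7,0],"yaw": 0},
])

```text
clock: 9.48
tool_pos: [0.4817, -0.2377, 0.1048]
orientation: [0.994, 0.112, 0.0, 0.001]
contact_force: [1.8, -5.2, 3.5]
gripper_width: 0.023
grasp_force: 40.0
```

send_rows([
  {"xyz": [-4.9,-3.4,0],"yaw": 0},
  {"xyz": [-4.3,-3.9,0],"yaw": 0},
  {"xyz": [-3.8,-4.5,0],"yaw": 0},
  {"xyz": [-3.2,-5.0,0],"yaw": 0},
  {"xyz": [-2.5,-5.3,0],"yaw": 0},
  {"xyz": [-1.8,-5.6,0],"yaw": 0},
])

```text
clock: 9.98
tool_pos: [0.4553, -0.2146, 0.1047]
orientation: [0.994, 0.112, 0.0, 0.0]
contact_force: [0.7, -3.2, 4.2]
gripper_width: 0.0229
grasp_force: 40.0
```

send_rows([
  {"xyz": [-1.1,-5.8,0],"yaw": 0},
  {"xyz": [-0.3,-5.9,0],"yaw": 0},
  {"xyz": [0.5,-5.8,0],"yaw": 0},
  {"xyz": [1.2,-5.8,0],"yaw": 0},
  {"xyz": [2.0,-5.5,0],"yaw": 0},
  {"xyz": [2.7,-5.2,0],"yaw": 0},
])

```text
clock: 10.48
tool_pos: [0.4533, -0.1796, 0.1047]
orientation: [0.994, 0.113, 0.0, 0.0]
contact_force: [4.5, -4.5, 2.4]
gripper_width: 0.0232
grasp_force: 40.0
```

send_rows([
  {"xyz": [3.4,-4.9,0],"yaw": 0},
  {"xyz": [3.9,-4.3,0],"yaw": 0},
  {"xyz": [4.5,-3.9,0],"yaw": 0},
  {"xyz": [5.0,-3.1,0],"yaw": 0},
])

```text
clock: 10.82
tool_pos: [0.4663, -0.1606, 0.1047]
orientation: [0.994, 0.112, 0.001, 0.001]
contact_force: [4.4, -10.0, 2.1]
gripper_width: 0.0233
grasp_force: 40.0
```

send_rows([
  {"xyz": [5.6,-1.7,0],"yaw": 0},
  {"xyz": [5.9,-1.1,0],"yaw": 0},
  {"xyz": [5.8,-1.0,0],"yaw": 0},
  {"xyz": [5.9,-0.3,0],"yaw": 0},
  {"xyz": [5.8,0.5,0],"yaw": 0},
  {"xyz": [5.8,1.2,0],"yaw": 0},
])

```text
clock: 11.32
tool_pos: [0.4989, -0.1499, 0.1046]
orientation: [0.994, 0.113, -0.0, 0.0]
contact_force: [-3.7, -3.8, 10.2]
gripper_width: 0.0236
grasp_force: 40.0
```

```bash
python3 plan.py .4955 -.1948 -4.775 .4985 -.1505 40
```

```text
0 [5.5, 1.4] a -4.906 [0.5042, -0.1506]
1 [5.2, 2.7] a -5.037 [0.5098, -0.1521]
2 [4.8, 3.4] a -5.168 [0.5153, -0.1543]
3 [4.3, 4.0] a -5.299 [0.5204, -0.1573]
4 [3.8, 4.6] a -5.429 [0.5251, -0.1609]
5 [3.1, 4.9] a -5.56 [0.5292, -0.165]
6 [2.5, 5.4] a -5.691 [0.5329, -0.1697]
7 [1.7, 5.6] a -5.822 [0.5358, -0.1748]
8 [1.0, 5.8] a -5.953 [0.5381, -0.1802]
9 [0.2, 5.9] a -6.084 [0.5396, -0.1859]
10 [-0.5, 5.9] a -6.215 [0.5404, -0.1918]
11 [-1.3, 5.7] a -6.346 [0.5404, -0.1976]
12 [-2.0, 5.5] a -6.477 [0.5397, -0.2034]
13 [-2.8, 5.2] a -6.608 [0.5381, -0.2091]
14 [-3.4, 4.8] a -6.738 [0.5359, -0.2146]
15 [-4.0, 4.4] a -6.869 [0.533, -0.2197]
16 [-4.5, 3.7] a -7.0 [0.5294, -0.2244]
17 [-5.0, 3.2] a -7.131 [0.5253, -0.2286]
18 [-5.3, 2.4] a -7.262 [0.5206, -0.2321]
19 [-5.6, 1.8] a -7.393 [0.5156, -0.2351]
20 [-5.8, 1.0] a -7.524 [0.5101, -0.2374]
21 [-5.9, 0.2] a -7.655 [0.5044, -0.2389]
22 [-5.9, -0.6] a -7.786 [0.4986, -0.2396]
23 [-5.7, -1.3] a -7.917 [0.4927, -0.2397]
24 [-5.6, -2.0] a -8.047 [0.4868, -0.239]
25 [-5.2, -2.7] a -8.178 [0.4811, -0.2375]
26 [-4.8, -3.4] a -8.309 [0.4757, -0.2353]
27 [-4.3, -4.0] a -8.44 [0.4706, -0.2323]
28 [-3.8, -4.6] a -8.571 [0.4659, -0.2287]
29 [-3.1, -4.9] a -8.702 [0.4618, -0.2246]
30 [-2.5, -5.4] a -8.833 [0.4581, -0.2199]
31 [-1.7, -5.6] a -8.964 [0.4552, -0.2148]
32 [-1.0, -5.8] a -9.095 [0.4529, -0.2094]
33 [-0.2, -5.9] a -9.226 [0.4514, -0.2037]
34 [0.5, -5.8] a -9.356 [0.4506, -0.1979]
35 [1.3, -5.8] a -9.487 [0.4506, -0.192]
36 [2.1, -5.5] a -9.618 [0.4514, -0.1861]
37 [2.7, -5.2] a -9.749 [0.4529, -0.1805]
38 [3.4, -4.8] a -9.88 [0.4551, -0.175]
39 [4.0, -4.3] a -10.011 [0.458, -0.17]
```

send_rows([
  {"xyz": [5.5,1.4,0],"yaw": 0},
  {"xyz": [5.2,2.7,0],"yaw": 0},
  {"xyz": [4.8,3.4,0],"yaw": 0},
  {"xyz": [4.3,4.0,0],"yaw": 0},
  {"xyz": [3.8,4.6,0],"yaw": 0},
  {"xyz": [3.1,4.9,0],"yaw": 0},
])

```text
clock: 11.82
tool_pos: [0.5293, -0.1645, 0.1045]
orientation: [0.994, 0.113, -0.001, -0.0]
contact_force: [-6.8, -1.7, 13.2]
gripper_width: 0.0237
grasp_force: 40.0
```

send_rows([
  {"xyz": [2.5,5.4,0],"yaw": 0},
  {"xyz": [1.7,5.6,0],"yaw": 0},
  {"xyz": [1.0,5.8,0],"yaw": 0},
  {"xyz": [0.2,5.9,0],"yaw": 0},
  {"xyz": [-0.5,5.9,0],"yaw": 0},
])

```text
clock: 12.23
tool_pos: [0.5408, -0.1905, 0.1046]
orientation: [0.994, 0.113, -0.0, -0.0]
contact_force: [-2.6, 3.0, 10.4]
gripper_width: 0.0229
grasp_force: 40.0
```

send_rows([
  {"xyz": [-1.3,5.7,0],"yaw": 0},
  {"xyz": [-2.0,5.5,0],"yaw": 0},
  {"xyz": [-2.8,5.2,0],"yaw": 0},
  {"xyz": [-3.4,4.8,0],"yaw": 0},
  {"xyz": [-4.0,4.4,0],"yaw": 0},
  {"xyz": [-4.5,3.7,0],"yaw": 0},
])

```text
clock: 12.73
tool_pos: [0.5307, -0.2233, 0.1048]
orientation: [0.994, 0.113, 0.001, -0.0]
contact_force: [5.2, 1.4, 5.4]
gripper_width: 0.0233
grasp_force: 40.0
```

send_rows([
  {"xyz": [-5.0,3.2,0],"yaw": 0},
  {"xyz": [-5.3,2.4,0],"yaw": 0},
  {"xyz": [-5.6,1.8,0],"yaw": 0},
  {"xyz": [-5.8,1.0,0],"yaw": 0},
  {"xyz": [-5.9,0.2,0],"yaw": 0},
  {"xyz": [-5.9,-0.6,0],"yaw": 0},
])

```text
clock: 13.23
tool_pos: [0.4995, -0.2398, 0.1048]
orientation: [0.994, 0.113, 0.001, 0.001]
contact_force: [4.6, -6.3, 4.5]
gripper_width: 0.0234
grasp_force: 40.0
```

send_rows([
  {"xyz": [-5.7,-1.3,0],"yaw": 0},
  {"xyz": [-5.6,-2.0,0],"yaw": 0},
  {"xyz": [-5.2,-2.7,0],"yaw": 0},
  {"xyz": [-4.8,-3.4,0],"yaw": 0},
  {"xyz": [-4.3,-4.0,0],"yaw": 0},
])

```text
clock: 13.65
tool_pos: [0.4709, -0.2324, 0.1047]
orientation: [0.994, 0.112, 0.0, 0.001]
contact_force: [0.2, -5.2, 7.2]
gripper_width: 0.0234
grasp_force: 40.0
```

send_rows([
  {"xyz": [-3.8,-4.6,0],"yaw": 0},
  {"xyz": [-3.1,-4.9,0],"yaw": 0},
  {"xyz": [-2.5,-5.4,0],"yaw": 0},
  {"xyz": [-1.7,-5.6,0],"yaw": 0},
  {"xyz": [-1.0,-5.8,0],"yaw": 0},
  {"xyz": [-0.2,-5.9,0],"yaw": 0},
  {"xyz": [0.5,-5.8,0],"yaw": 0},
  {"xyz": [1.3,-5.8,0],"yaw": 0},
])

```text
clock: 14.32
tool_pos: [0.4509, -0.1913, 0.1046]
orientation: [0.994, 0.113, -0.0, 0.0]
contact_force: [0.7, -3.7, 7.5]
gripper_width: 0.0231
grasp_force: 40.0
```

send_rows([
  {"xyz": [0,0,0],"yaw": 0},
  {"xyz": [0,0,0],"yaw": 0},
])

```text
clock: 14.48
tool_pos: [0.451, -0.1904, 0.1046]
orientation: [0.994, 0.113, -0.0, -0.0]
contact_force: [-2.8, 3.2, 11.3]
gripper_width: 0.0232
grasp_force: 40.0
```

```bash
python3 snap.py pics/g4.png
```

```text
14.5833 [ 0.45100482 -0.19051655  0.10460284] [-1.58994426  3.02829432 11.64474562]
```

View pics/g4.png

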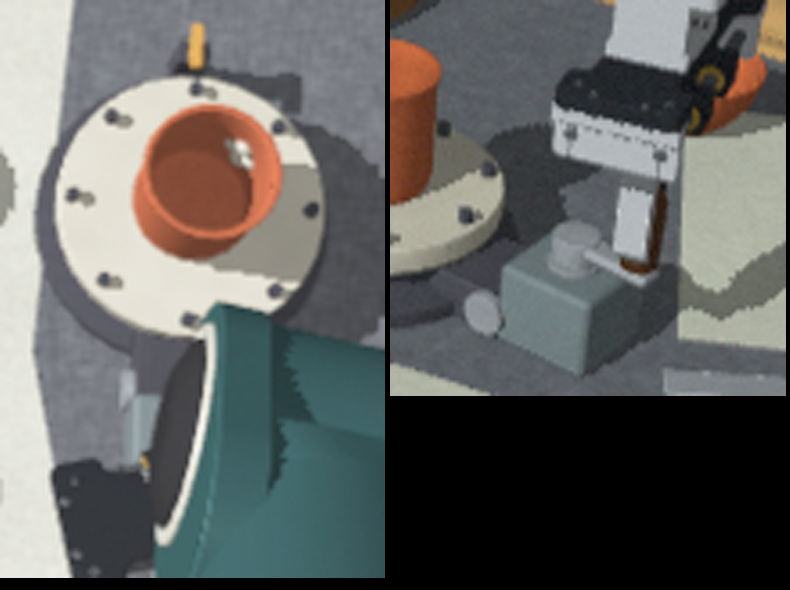

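```bash
python3 - <<'E'
from fit import *
st=T([(196,90),(279,127),(311,209),(275,290),(189,320),(105,280),(72,194),(112,117)])
s,f=fit([T1([214,525]),T([153,375])],[S1([755,135]),S([507,158])],st);p=s.x
print(p[:7].round(4))
for nm,ss in(("init",st0),("now",st)):
    q=np.array([ray("top",u,p[5])[:2] for u in ss]);c=q.mean(0)
    d=q-c;a=np.unwrap(np.arctan2(d[:,1],d[:,0]))+np.arange(8)*np.pi/4
    for pz in (.05,.06):
        P=ray("top",T1([202,45]),pz)[:2]-c; H=np.array([.493,-.1926]);
        print(nm,c,a.mean(),"ptr",np.arctan2(P[1],P[0]),"crankdir",np.arctan2(*(c-H)[::-1]))
E
```

```text
[ 0.652  -0.1998 -0.0409 -0.0196 -0.0063  0.0584  0.0774]
init [ 0.65196345 -0.19978006] -0.021133749469294895 ptr -0.042725939218222986 crankdir -0.04513734013479706
init [ 0.65196345 -0.19978006] -0.021133749469294895 ptr -0.028885667871418434 crankdir -0.04513734013479706
now [ 0.65201165 -0.20001326] -0.03457143079111884 ptr -0.04066445161043869 crankdir -0.04658712731322972
now [ 0.65201165 -0.20001326] -0.03457143079111884 ptr -0.026746222142775316 crankdir -0.04658712731322972
```

Stud now at crop (196,90) lines up with the pointer at (197,45); the fit puts it about 0.006 rad short. One more small step, then release and lift.

send_rows([
  {"xyz": [1.0,-2.5,0],"yaw": 0},
  {"xyz": [1.0,-2.0,0],"yaw": 0},
  {"xyz": [0,0,0],"yaw": 0},
  {"xyz": [0,0,0],"yaw": 0},
])

```text
clock: 14.92
tool_pos: [0.4517, -0.1861, 0.1046]
orientation: [0.994, 0.113, -0.0, -0.0]
contact_force: [-3.3, 0.8, 12.1]
gripper_width: 0.0233
grasp_force: 40.0
```

send_rows([
  {"xyz": [0,0,0],"yaw": 0},
  {"xyz": [0,0,0],"yaw": 0},
  {"xyz": [0,0,0],"yaw": 0},
  {"xyz": [0,0,0],"yaw": 0},
  {"xyz": [0,0,0],"yaw": 0},
  {"xyz": [0,0,0],"yaw": 0},
  {"xyz": [0,0,0],"yaw": 0},
  {"xyz": [0,0,0],"yaw": 0},
], fingers=70)

```text
clock: 15.58
tool_pos: [0.4519, -0.1866, 0.1044]
orientation: [0.994, 0.113, -0.0, -0.0]
contact_force: [-1.0, -0.6, 0.7]
gripper_width: 0.0692
grasp_force: 0.0
```

send_rows([
  {"xyz": [0,0,-15],"yaw": 0},
  {"xyz": [0,0,-20],"yaw": 0},
  {"xyz": [0,0,-20],"yaw": 0},
  {"xyz": [0,0,-20],"yaw": 0},
  {"xyz": [0,0,-20],"yaw": 0},
  {"xyz": [-10,28,0],"yaw": 0},
  {"xyz": [-10,28,0],"yaw": 0},
  {"xyz": [-10,28,0],"yaw": 0},
])

```text
clock: 16.25
tool_pos: [0.4414, -0.2763, 0.2]
orientation: [0.994, 0.113, 0.0, 0.0]
contact_force: [0.4, -0.6, -0.7]
gripper_width: 0.07
grasp_force: 0.0
```

send_rows([
  {"xyz": [-10,28,0],"yaw": 0},
  {"xyz": [-10,28,0],"yaw": 0},
  {"xyz": [-10,28,0],"yaw": 0},
  {"xyz": [-10,28,0],"yaw": 0},
  {"xyz": [0,0,0],"yaw": 0},
  {"xyz": [0,0,0],"yaw": 0},
])

```text
clock: 16.75
tool_pos: [0.4269, -0.3946, 0.1989]
orientation: [0.994, 0.111, -0.0, -0.0]
contact_force: [-0.0, 1.5, -0.4]
gripper_width: 0.07
grasp_force: 0.0
```

```bash
python3 snap.py pics/g5.png
```

```text
16.85 [ 0.42781477 -0.3925622   0.19925696] [-1.0644816  -0.20687732 -0.63624932]
```

View pics/g5.png

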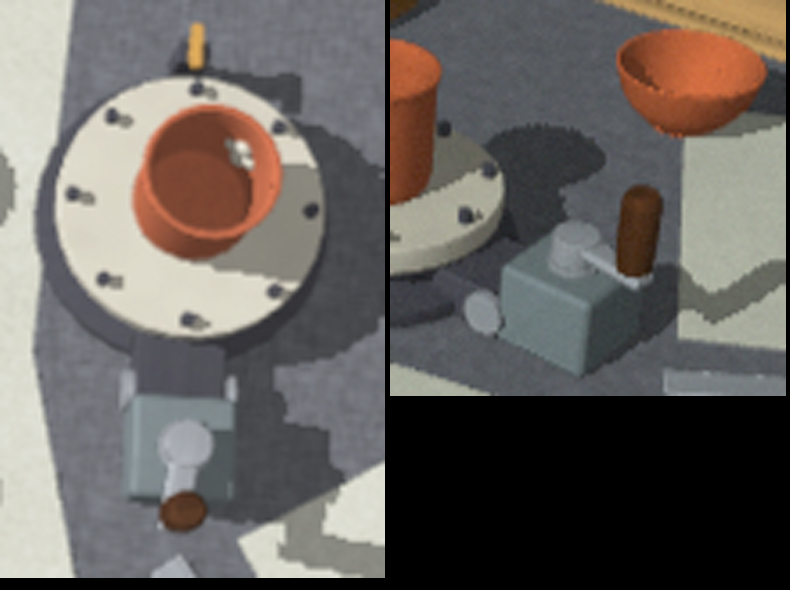

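The stud stands at the pointer (crop (196,90) against (197,45)), the handle is free at about (183,510), and the gripper is clear.

```bash
python3 -c "
from rig import manip
print(manip.finish_job())"
```

```text
the job is handed in; nothing more can be done
None
```

I turned the brush pot's crank clockwise about two turns, so the next stud now stands at the brass pointer (about 0.78 rad by my estimate). The handle slipped out of the jaws once early on and I regripped it; the crank is now released, the teapot's wheel was not touched, and the job was handed in at about 17 s with no verdict returned.

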